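# Lock the centrifuge rotor's lid and hold the rotor up level

### The job

The loaded centrifuge rotor is on its bench stand with the lid laid on but not locked: turn the lid clockwise by its wing grip until its arrow faces the black line on the rotor's collar. Then lift the whole rotor by the lid's grip straight up, about ten centimetres above the stand, and keep it level and still there for two seconds so that I can take it over from you: finish while still holding it up, do not put it down or let go. Never tip the rotor on the way, and leave the other things on the bench where they are.

Things in the scene. Friction and masses are not known exactly. Their poses are not given: they have to be found in the camera images.
- stand: the rotor's bench stand, fixed: plastic foot 124 mm across, 10 mm high, boss 68 mm across up to 30 mm; on the boss a steel spindle 12 mm thick, 16 mm high, and two pins 10 mm high on its x axis that keep the rotor from turning (3 degrees of play). Origin: centre of the underside, on the bench; z up.
- stand_seat (a point): centre of the boss's top face, 30 mm above the stand's origin, where the rotor's underside rests.
- rotor: aluminium fixed-angle rotor, loose on the stand, 123 mm across, 56 mm high, 0.22 to 0.45 kg. Origin: centre of its underside; z is its axis, up; x points to the black lock line. Its top is a collar, 117 mm across outside, with three inward claws, each 60 degrees wide, 51 to 56 mm above the origin, ending 46 mm from the axis. It lifts straight off spindle and pins (16 mm).
- lock_line (a point): the lock line: black, 5 mm wide, radial, over the middle of one claw and down the collar's side. The point: on the collar's top, 50 mm from the axis on the rotor's x axis, 56 mm above its origin. The lid's lugs slide under the claws with 2 mm of play in height; a stop ends the clockwise turn about 3 degrees past the line.
- rotor_lid: white plastic bayonet lid, loose, lying in the collar, its underside 44 mm above the rotor's origin; 0.09 kg. Plate 89 mm across, 5 mm thick, slightly domed, three lugs to 51 mm from the axis; round foot 32 mm across up to 15 mm, then a ribbed wing grip: bar 48 mm along the lid's x, 14 mm along its y, up to 47 mm. Origin: centre of the underside; z up, x along the arrow. Turns with light friction.
- lid_arrow (a point): a point 50 mm from the axis on the lid's x axis, 5 mm above its underside, just beyond the tip of the lid's black arrow. At the start the arrow stands 34 to 72 degrees anticlockwise (from above) of the lock line; locked means lid x over rotor x. Only with its lugs under the claws does the lid carry the rotor.
- lid_grip (a point): middle of the wing grip, on the lid's axis, 35 mm above its underside (12 mm below the grip's top): grasp here from above across the 14 mm, closing along the lid's y. Fingertips 15 mm or more above the lid's underside clear foot, dome and claws.
- tube_rack: bystander: white microtube rack 70 x 130 x 42 mm; origin: centre of the underside.
- tip_box: bystander: grey pipette-tip box with clear lid, 86 x 121 x 57 mm; origin: centre of the underside.
- gel_tray: bystander: clear gel casting tray 100 x 110 x 28 mm with a comb laid across; origin: centre of the underside.
- reagent_bottle: bystander: white bottle, 62 mm across, 135 mm high; origin: centre of the underside.
- pipette: bystander: micropipette lying down, 250 mm long, 26 mm thick, along its x; origin: on the bench under its middle.
- strip_rotor: bystander: small white strip rotor 88 mm across, 30 mm high, without lid; origin: centre of the underside.
- dish: bystander: grey bowl 90 mm across, 35 mm high; origin: centre of the underside.
Things that resemble listed ones, but are neither listed nor needed, are in the scene too. What is shaped like the rotor_lid but blue or pink is not meant.

How it is judged:
On the way, in this order (a step that is already met when the one before it is completed fails the run):
1. with the rotor still seated on the stand, the lid is turned until its arrow faces the lock line (x of lid_arrow in the frame of rotor above 0.04 m and y of lid_arrow in the frame of rotor between -0.008 and 0.008 m and z of rotor in the frame of stand_seat below 0.006 m), for 0.1 s.
2. the rotor, carried by its locked lid, is lifted clear of spindle and pins (x of lid_arrow in the frame of rotor above 0.04 m and y of lid_arrow in the frame of rotor between -0.008 and 0.008 m and z of rotor in the frame of stand_seat above 0.03 m).
3. it is held about ten centimetres above the stand, level and still, for two seconds (x of lid_arrow in the frame of rotor above 0.04 m and y of lid_arrow in the frame of rotor between -0.008 and 0.008 m and z of rotor in the frame of stand_seat between 0.07 and 0.13 m and horizontal distance between rotor and stand_seat below 0.03 m and angle between each of rotor, rotor_lid's own z axis and vertical below 0.087 rad and linear speed of rotor below 0.02 m/s and angular speed of rotor below 0.15 rad/s and contact force between the fingers and rotor_lid above 2 N and contact force between rotor_lid and rotor above 1 N and contact force between rotor and stand below 0.05 N and contact force between rotor and the arm below 0.5 N), for 2 s.
At the end, for the whole second after the job is handed in: Fingers hold the lid's grip; the lid is locked (arrow within 8 mm sideways of the line) and carries the rotor 70 to 130 mm above the stand's seat, within 30 mm of straight above; both within 5 degrees of level and still (20 mm/s, 0.15 rad/s); neither stand nor arm supports the rotor (all of step 3); the arm keeps its last pose, push and grip.
It fails at once if the rotor or its lid is tipped more than 15 degrees (angle between any of rotor, rotor_lid's own z axis and vertical above 0.26 rad).
It fails at once if another thing on the bench is moved by more than 15 mm (distance of any of tube_rack, tip_box, gel_tray, reagent_bottle, pipette, strip_rotor, dish from where it was at the start of the episode above 0.015 m).
It also fails if it takes over 45 s, if anything falls off the work surface, if the arm or the gripper's body presses on something with over 40 N, if the wrist force passes 120 N, or if a joint passes its speed limit or range.

### The arm

A 6-joint arm with a two-finger parallel gripper is mounted at the origin on the work surface. World frame = base frame: x ahead of the robot, y to its left, z up, the work surface at z = 0. Lengths are in m, angles in rad, forces in N, time in s.
With the tool pointing down it reaches from about 0.3 to 0.75 m from the base axis. Payload 8.5 kg.
Tool frame: the origin (TCP) lies at the very end of the fingers, on their centre line; the grasp point (between the pads) lies 19 mm behind it; z points along the fingers, y is the line along which they close (so a half turn about z gives the same grasp; the last joint's range is limited). The gripper opens to 85 mm and grips with 20 to 120 N. Pads are 22 mm wide; open, the fingers measure 114 mm over their backs; the gripper's body (76 mm by 85 mm) begins 54 mm behind the grasp point. The pads swing forward as they close: fully open they stand 13 mm farther back than shut.
Start: joints at [0.99, 0.381, 1.297, -0, 1.464, -0.215], TCP at [0.197, 0.514, 0.231] pointing down, gripper open.
Joint ranges: [-3.11, 3.11], [-0.89, 2.33], [0.22, 2.48], [-1.42, 4.56], [0.17, 2.85], [-2.88, 2.88]. Speed limits (rad/s): [2.39, 2.39, 3.14, 3.14, 3.14, 3.14].

### API

Orientations are given as [roll, pitch, yaw] about the fixed x, y, z axes, in that order (R = Rz(yaw) Ry(pitch) Rx(roll)).
In Python, from plant import env gives the robot as it stands.
- The arm moves only by the shell command python3 -m crank 'ROWS' [FORCE]. ROWS is JSON, a list of rows, each a list of 7 numbers: the shift along the tool's x, y, z in mm, then the turn, a rotation vector about the tool's x, y, z in degrees, then the opening, from -1 (shut) to 1 (fully open). A call has 1 to 5 rows; each row is the pose to reach, as a shift and turn from the pose commanded when the call began, along the tool's axes at that moment; what a row does not reach only later rows make up. A row lasts 1/12 s, in which the tool goes at most 41.7 mm and 7.16 degrees, less where a joint would pass 70% of its speed; a pose out of reach is approached as far as the arm can. A call with a gripper value outside its range is refused whole. The fingers move at their own pace and stop on an object; FORCE is the grip in N (left out, the last holds). Time passes only in rows, so rows that repeat a pose let the fingers close. It gives the time, the measured TCP pose, the force, the opening and the grip force at its end, in the units of the state.
- env.sense(): the state, without advancing time (a new reading comes with each control period).
- env.snapshot(name): name is "scene" or "side" or "wrist"; returns a dict with "pixels" (420x560x3 uint8, red, green, blue), "camera_matrix" (3x3 intrinsics, pixels), "rvec" (rotation vector, rad) and "tvec" (3), from world to camera coordinates, as OpenCV has them; the wrist camera has in their place "mount" (4x4, takes a point from camera to tool coordinates, whose origin is the TCP and whose axes are the flange's). Camera axes: x right, y down, z forward; pixel columns grow to the right and rows downward; lengths in m; the calibration is good to about 2 mm. A picture is of the moment at which its call begins: read the wrist's pose just before it. There is no depth.
- env.sign_off(): hands the job in; it is judged then, once.
Trained networks look in the newest picture that a camera, given by its name, has taken for a name from the list of things; names that differ only in an ending like _2 or _b are one class to them, and where a whole thing is asked for, a point or a joint stands for the part that bears it (a point fixed in the world has none). Each returns a list of dicts, best first, with "p" (0 to 1); they miss things now and then, are a little off and sometimes report something else, mostly with a low value. They report only what shows in the picture. A call takes as long as a camera call. They do not tell look-alikes from the thing itself.
- env.spot_in(label, camera): "point" ([row, column] in pixels, amid what is visible of it).
The state is a dict: "time": time; "joint_positions": joint angles; "qvel": joint speeds; "joint_efforts": joint torques, N m; "tcp_pos": TCP position; "orientation": TCP orientation; "ft_force": force on the tool from outside, world axes, zero at the start; "wrist_torque": the same for the moment, N m; "width": opening from 0.0 (shut) to 1.0 (fully open); "grasp_force": force on a finger pad.
Only numpy, scipy, OpenCV 4.12 (cv2) and the standard library are available. Lean on these libraries where they do the work, as an engineer would, in place of code of your own. Each camera call takes 0.05 s, during which the arm holds its last target. There are 200 camera calls.

## Working session

There is one attempt and no reset: what is moved stays moved. The work goes in short steps, Python scripts to look and compute and a shell command to move; the robot and the scene stay as the last step left them, time stands still between calls to the robot, and variables do not carry over. Pictures are saved under pics/ and viewed, at most 10 in all, crops included, and the job is handed in when it is done.

```bash
mkdir -p pics; python3 - <<'E'
from plant import env
import cv2,numpy as np
for c in ("scene","side","wrist"):
    s=env.sense(); im=env.snapshot(c); cv2.imwrite(f"pics/{c}0.png",im["pixels"][:,:,::-1])
    print(c,[(l,[(np.round(d["point"]),round(d["p"],2)) for d in env.spot_in(l,c)][:3]) for l in ("rotor","rotor_lid","stand","lock_line","lid_arrow","lid_grip")])
    if c=="wrist": print(im["mount"])
    else: print(im["rvec"],im["tvec"],im["camera_matrix"])
print(s["tcp_pos"],s["orientation"],s["time"])
E
```

```text
scene [('rotor', [(array([234., 305.]), 0.69)]), ('rotor_lid', [(array([193., 303.]), 0.86), (array([301., 328.]), 0.78), (array([216., 262.]), 0.74)]), ('stand', [(array([244., 306.]), 0.97), (array([271., 340.]), 0.3)]), ('lock_line', [(array([230., 300.]), 0.96), (array([243., 302.]), 0.4)]), ('lid_arrow', [(array([210., 260.]), 0.93), (array([196., 305.]), 0.88), (array([223., 304.]), 0.8)]), ('lid_grip', [(array([300., 326.]), 0.98), (array([214., 261.]), 0.94), (array([221., 305.]), 0.85)])]
[ 1.50584016  2.18161152 -0.79941846] [ 0.22369784 -0.38169647  2.05378319] [[513.35022102   0.         287.09161748]
 [  0.         513.35022102 212.90019089]
 [  0.           0.           1.        ]]
side [('rotor', [(array([259., 266.]), 0.95)]), ('rotor_lid', [(array([223., 280.]), 0.95), (array([306., 171.]), 0.86), (array([247., 265.]), 0.61)]), ('stand', [(array([273., 263.]), 0.9), (array([402., 357.]), 0.46)]), ('lock_line', [(array([257., 267.]), 0.8), (array([174., 336.]), 0.45)]), ('lid_arrow', [(array([250., 328.]), 0.92), (array([246., 265.]), 0.76), (array([223., 284.]), 0.65)]), ('lid_grip', [(array([252., 331.]), 0.94), (array([248., 267.]), 0.83), (array([307., 168.]), 0.69)])]
[ 0.12128845 -2.79999674  1.35559126] [0.58703563 0.12700604 1.01166192] [[383.77138851   0.         277.3465284 ]
 [  0.         383.77138851 219.52125236]
 [  0.           0.           1.        ]]
wrist [('rotor', []), ('rotor_lid', []), ('stand', []), ('lock_line', []), ('lid_arrow', []), ('lid_grip', [])]
[[ 5.40640629e-04 -9.58865835e-01 -2.83859153e-01  7.27078741e-02]
 [ 9.99999222e-01  8.37516506e-04 -9.24492843e-04 -3.57473889e-04]
 [ 1.12420133e-03 -2.83858432e-01  9.58865541e-01 -1.42350738e-01]
 [ 0.00000000e+00  0.00000000e+00  0.00000000e+00  1.00000000e+00]]
[0.19674398 0.51358468 0.23133857] [3.14157088e+00 2.84683998e-05 2.77573574e+00] 0.7
```

```bash
cat > h.py <<'E'
import numpy as np,cv2
from scipy.spatial.transform import Rotation as R
def cam(im,s=None):
    K=im["camera_matrix"]
    if "mount" in im:
        T=np.eye(4);T[:3,:3]=R.from_euler("xyz",s["orientation"]).as_matrix();T[:3,3]=s["tcp_pos"]
        W=np.linalg.inv(T@im["mount"]); return K,W[:3,:3],W[:3,3]
    return K,cv2.Rodrigues(np.array(im["rvec"],float))[0],np.array(im["tvec"],float).ravel()
def atz(c,px,z):  # px [row,col]
    K,Rm,t=c; d=Rm.T@np.linalg.inv(K)@[px[1],px[0],1]; o=-Rm.T@t
    return o+d*(z-o[2])/d[2]
def tri(c1,p1,c2,p2):
    P=[c[0]@np.c_[c[1],c[2]] for c in(c1,c2)]
    X=cv2.triangulatePoints(P[0],P[1],np.array(p1[::-1],float),np.array(p2[::-1],float)).ravel(); return X[:3]/X[3]
def proj(c,X):
    K,Rm,t=c; q=(np.atleast_2d(X)@Rm.T+t)@K.T; return q[:,:2]/q[:,2:]
E
python3 - <<'E'
import cv2,numpy as np
a=cv2.imread("pics/scene0.png");b=cv2.imread("pics/side0.png")
cv2.imwrite("pics/a1.png",cv2.resize(a[120:360,160:440],None,fx=2.8,fy=2.5,interpolation=cv2.INTER_CUBIC))
from plant import env
from h import *
S=cam(env.snapshot("scene"));D=cam(env.snapshot("side"))
print(tri(S,[221,305],D,[248,267]), atz(S,[221,305],.109),atz(D,[248,267],.109))
print(atz(S,[230,300],.086),atz(D,[257,267],.086))
E
```

```text
[0.60947128 0.05788421 0.07435292] [0.6345198  0.06606155 0.109     ] [0.60632537 0.09794032 0.109     ]
[0.65599479 0.05764906 0.086     ] [0.60584077 0.10444327 0.086     ]
```

View pics/a1.png

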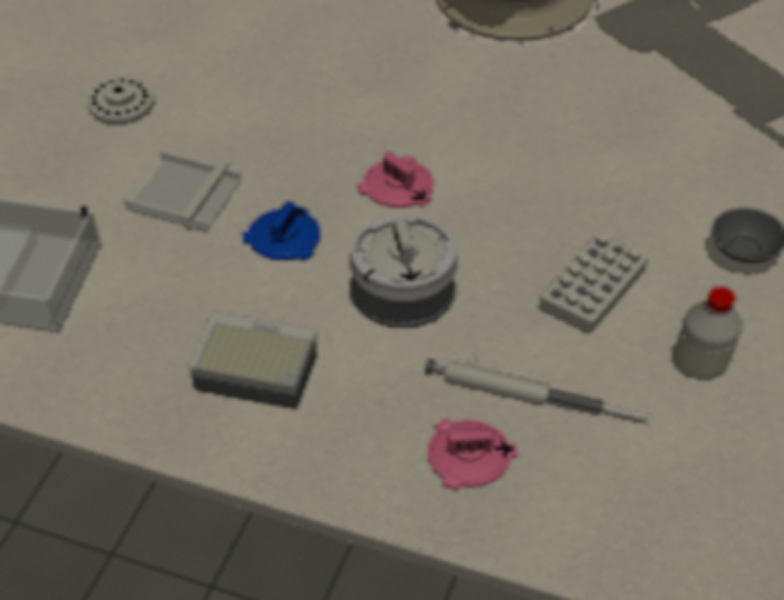

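View pics/side0.png

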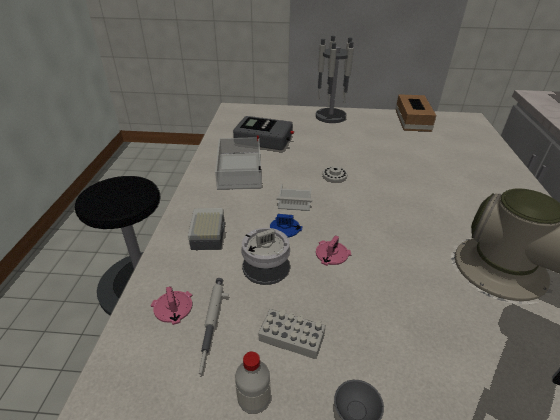

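The scene crop shows the white-lidded rotor at about col 304, row 222. Its arrow points towards the scene camera, with the lock line clockwise of it. The side view shows the rotor at (row 245, col 266). I'll move above it and look with the wrist camera.

```bash
python3 -m crank '[[-36,-17,0,0,0,0,1],[-72,-34,0,0,0,0,1],[-108,-50,0,0,0,0,1],[-145,-67,0,0,0,0,1],[-182,-84,0,0,0,0,1]]'
python3 -m crank '[[-36,-17,0,0,0,0,1],[-72,-34,0,0,0,0,1],[-108,-50,0,0,0,0,1],[-145,-67,0,0,0,0,1],[-182,-84,0,0,0,0,1]]'
python3 -m crank '[[-36,-17,0,0,0,0,1],[-72,-34,0,0,0,0,1],[-108,-50,0,0,0,0,1],[-145,-67,0,0,0,0,1],[-182,-84,0,0,0,0,1]]'
python3 - <<'E'
from plant import env
from h import *
s=env.sense(); im=env.snapshot("wrist"); c=cam(im,s); cv2.imwrite("pics/w1.png",im["pixels"][:,:,::-1])
print(s["time"],s["tcp_pos"],s["orientation"],s["joint_positions"])
for l,z in(("rotor",.08),("rotor_lid",.08),("lock_line",.086),("lid_arrow",.079),("lid_grip",.109)):
    print(l,[(np.round(d["point"]),round(d["p"],2),atz(c,d["point"],z).round(4)) for d in env.spot_in(l,"wrist")])
E
```

```text
time: 1.57
tcp_pos: [0.3375, 0.3686, 0.2315]
orientation: [3.141, 0.0, 2.776]
ft_force: [0.9, 0.8, 0.6]
width: 1.001
grasp_force: 0.0
time: 1.98
tcp_pos: [0.4776, 0.2248, 0.2315]
orientation: [3.141, 0.0, 2.776]
ft_force: [0.2, 1.0, 0.6]
width: 0.998
grasp_force: 0.0
time: 2.4
tcp_pos: [0.6176, 0.0812, 0.2314]
orientation: [3.142, 0.0, 2.776]
ft_force: [0.6, 0.9, 0.1]
width: 1.001
grasp_force: 0.0
2.4 [0.61756818 0.08124443 0.23136397] [3.14152270e+00 4.68500204e-05 2.77561771e+00] [-5.89919453e-02  5.11477697e-01  1.07818369e+00  5.25313935e-05
  1.55186547e+00 -1.26381432e+00]
rotor [(array([154., 240.]), 0.55, array([0.5688, 0.063 , 0.08  ])), (array([350., 230.]), 0.4, array([ 0.7447, -0.0217,  0.08  ]))]
rotor_lid [(array([206., 104.]), 0.85, array([ 0.5685, -0.0661,  0.08  ])), (array([ 45., 122.]), 0.77, array([0.4597, 0.0108, 0.08  ])), (array([202., 252.]), 0.67, array([0.6116, 0.0571, 0.08  ])), (array([283., 448.]), 0.56, array([0.7494, 0.1986, 0.08  ]))]
lock_line [(array([157., 234.]), 0.95, array([0.5695, 0.0587, 0.086 ])), (array([136., 276.]), 0.41, array([0.5658, 0.0972, 0.086 ]))]
lid_arrow [(array([204., 251.]), 0.97, array([0.6123, 0.055 , 0.079 ])), (array([284., 444.]), 0.91, array([0.7501, 0.1956, 0.079 ])), (array([209., 102.]), 0.89, array([ 0.57  , -0.0697,  0.079 ])), (array([ 47., 121.]), 0.87, array([0.4602, 0.0089, 0.079 ])), (array([ 53., 554.]), 0.52, array([0.5849, 0.3213, 0.079 ])), (array([351., 228.]), 0.2, array([ 0.7453, -0.0238,  0.079 ]))]
lid_grip [(array([ 49., 125.]), 0.92, array([0.4715, 0.0206, 0.109 ])), (array([204., 253.]), 0.83, array([0.6069, 0.0616, 0.109 ])), (array([156., 240.]), 0.64, array([0.569 , 0.0669, 0.109 ])), (array([285., 448.]), 0.63, array([0.7311, 0.1892, 0.109 ])), (array([208., 105.]), 0.56, array([ 0.568 , -0.0491,  0.109 ]))]
```

View pics/w1.png

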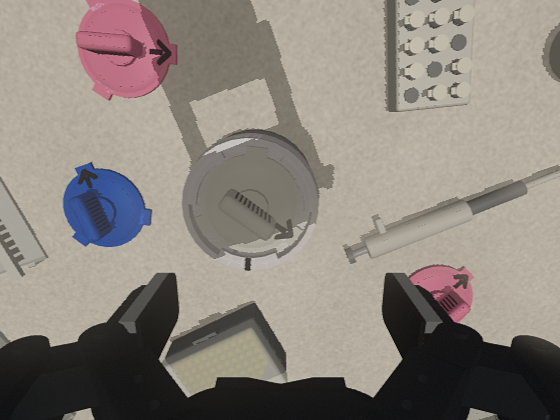

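Wrist view: the rotor collar is centred near (col 251, row 198). The lid's arrow tip is at about (292, 232), and the black lock line is at about (248, 264). The grip bar runs from (225, 197) to (275, 235).

```bash
python3 - <<'E'
from plant import env
from h import *
s=env.sense(); im=env.snapshot("wrist"); c=cam(im,s)
for n,(u,v),z in(("col",(251,198),.086),("L",(183,206),.086),("R",(319,190),.086),("B",(252,269),.086),("tip",(292,232),.079),("line",(248,264),.086),("gripA",(226,196),.121),("gripB",(275,238),.121)):
    print(n,atz(c,(v,u),z).round(4))
g=im["pixels"][:,:,::-1].copy()
C=np.array([atz(c,(198,251),.086)[0],atz(c,(198,251),.086)[1]])
t=np.linspace(0,2*np.pi,200)
for r,z,col in((.0585,.086,(0,0,255)),(.046,.086,(0,255,0)),(.0445,.079,(255,0,0))):
    p=proj(c,np.c_[C[0]+r*np.cos(t),C[1]+r*np.sin(t),0*t+z]); cv2.polylines(g,[p.round().astype(int)],True,col)
cv2.imwrite("pics/w2.png",cv2.resize(g[110:290,160:360],None,fx=4,fy=3.3))
print(C)
E
```

```text
col [0.6048 0.0608 0.086 ]
L [0.5905 0.0035 0.086 ]
R [0.6188 0.1173 0.086 ]
B [0.6664 0.0366 0.086 ]
tip [0.6484 0.0822 0.079 ]
line [0.6605 0.0351 0.086 ]
gripA [0.5898 0.0498 0.121 ]
gripB [0.634 0.072 0.121]
[0.60475391 0.06079918]
```

View pics/w2.png

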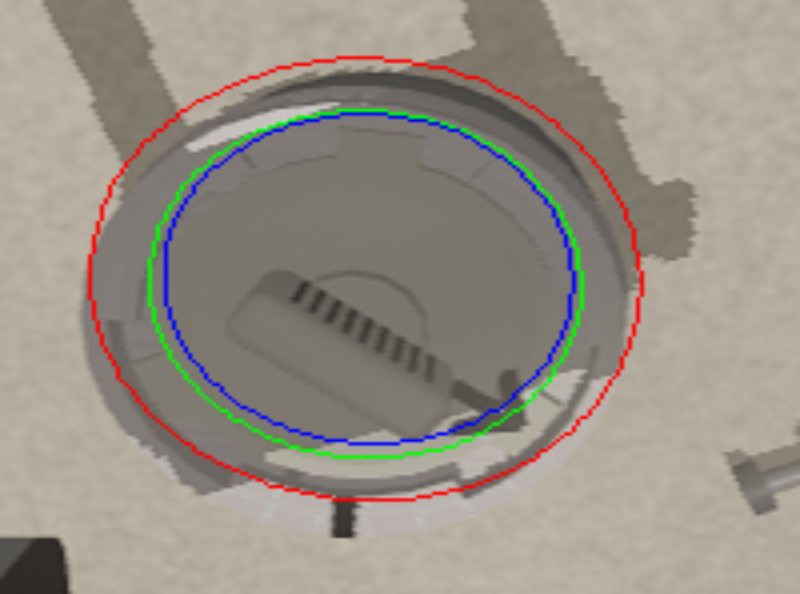

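```bash
python3 - <<'E'
from plant import env
from h import *
from scipy.optimize import least_squares
s=env.sense(); im=env.snapshot("wrist"); c=cam(im,s)
f=lambda x,y:(160+x/4,110+y/3.3)
P=np.array([atz(c,f(*q)[::-1],.086)[:2] for q in((343,538),(85,285),(103,375),(200,493),(620,340),(628,280),(600,400),(505,500))])
r=least_squares(lambda p:np.hypot(*(P-p).T)-.0585,[.61,.06],loss="soft_l1",f_scale=.002); C=r.x
print(C,(np.hypot(*(P-C).T)*1e3).round(1))
L=atz(c,f(343,530)[::-1],.086)[:2]; T=atz(c,f(522,427)[::-1],.080)[:2]
G=[atz(c,f(*q)[::-1],.121)[:2] for q in ((252,300),(440,408))]
an=lambda v:np.degrees(np.arctan2(v[1],v[0]))
print("line",an(L-C),"tip",an(T-C),np.hypot(*(T-C)),"bar",an(G[1]-G[0]),(G[0]+G[1])/2)
g=im["pixels"][:,:,::-1].copy()
t=np.linspace(0,2*np.pi,200)
for r,z,col in((.0585,.086,(0,0,255)),(.0445,.079,(255,0,0))):
    p=proj(c,np.c_[C[0]+r*np.cos(t),C[1]+r*np.sin(t),0*t+z]); cv2.polylines(g,[p.round().astype(int)],True,col)
a=np.radians(an(T-C));Rm=np.array([[np.cos(a),-np.sin(a)],[np.sin(a),np.cos(a)]])
B=np.array([[.024,.007],[.024,-.007],[-.024,-.007],[-.024,.007]])@Rm.T+C
cv2.polylines(g,[proj(c,np.c_[B,[.121]*4]).round().astype(int)],True,(0,255,255))
cv2.imwrite("pics/w3.png",cv2.resize(g[110:290,160:360],None,fx=4,fy=3.3))
E
```

```text
[0.61386366 0.0551496 ] [59.9 58.5 56.6 58.6 57.3 60.  56.7 58.3]
line -24.9967284339157 tip 30.361228017827877 0.04677621217170458 bar 32.55851007175396 [0.61086124 0.05815049]
```

View pics/w3.png

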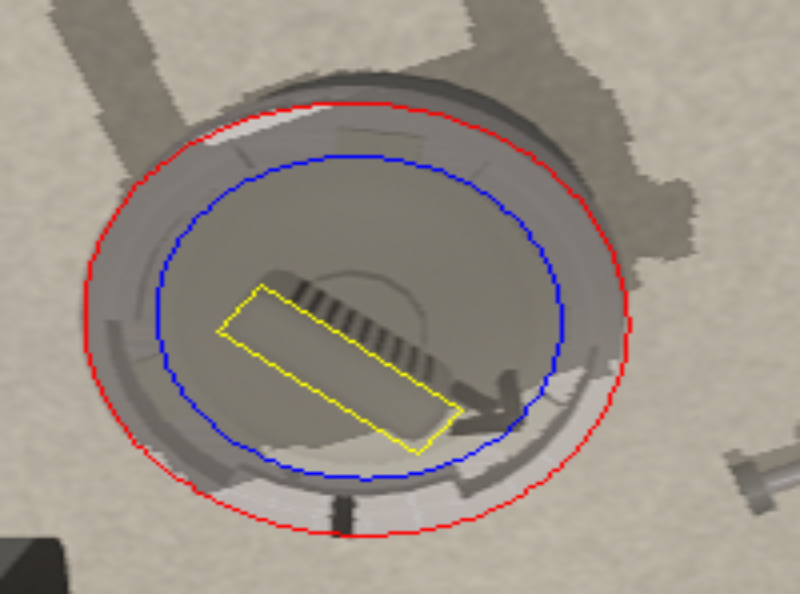

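The overlay fits: axis at about (0.613, 0.0555), lock line at −25°, arrow at about +31°. I'll align the tool with the grip, come lower and check.

```bash
python3 -m crank '[[-1,-6,8,0,0,-7,1],[-2,-12,16,0,0,-14,1],[-3,-18,24,0,0,-21,1],[-4,-24,32,0,0,-28,1],[-5,-26,40,0,0,-35,1]]'
python3 -m crank '[[0,0,5,0,0,-7,1],[0,0,10,0,0,-14,1],[0,0,10,0,0,-17.5,1],[0,0,10,0,0,-17.5,1]]'
python3 - <<'E'
from plant import env
from h import *
s=env.sense(); im=env.snapshot("wrist"); c=cam(im,s)
print(s["tcp_pos"],s["orientation"],s["joint_positions"])
g=im["pixels"][:,:,::-1].copy()
C=np.array([.613,.0555]);a=np.radians(31.5);Rm=np.array([[np.cos(a),-np.sin(a)],[np.sin(a),np.cos(a)]])
B=np.array([[.024,.007],[.024,-.007],[-.024,-.007],[-.024,.007]])@Rm.T+C
cv2.polylines(g,[proj(c,np.c_[B,[.121]*4]).round().astype(int)],True,(0,255,255))
t=np.linspace(0,2*np.pi,200)
p=proj(c,np.c_[C[0]+.0585*np.cos(t),C[1]+.0585*np.sin(t),0*t+.086]); cv2.polylines(g,[p.round().astype(int)],True,(0,0,255))
cv2.imwrite("pics/w4.png",g)
E
```

```text
time: 3.22
tcp_pos: [0.6112, 0.0573, 0.1915]
orientation: [-3.141, 0.0, -2.89]
ft_force: [-0.4, 0.1, 0.1]
width: 1.0
grasp_force: 0.0
time: 3.55
tcp_pos: [0.6113, 0.0578, 0.1815]
orientation: [3.141, -0.0, -2.588]
ft_force: [-0.3, -0.1, -0.0]
width: 0.998
grasp_force: 0.0
[0.61130676 0.05782682 0.1814708 ] [ 3.14147534e+00 -1.05485103e-04 -2.58773573e+00] [-9.82421664e-02  5.29771670e-01  1.19204624e+00  2.95630492e-05
  1.41992977e+00 -2.22289985e+00]
```

View pics/w4.png

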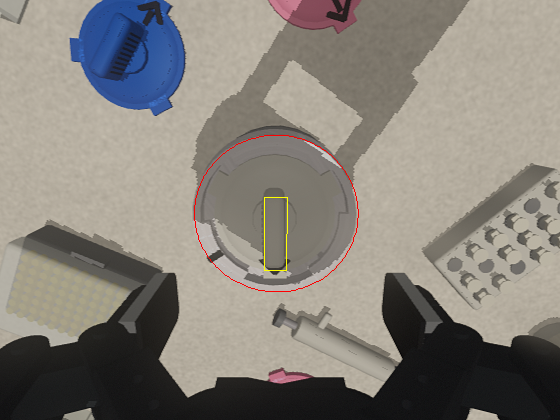

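The bar and collar overlays match: bar at cols 263–287, aligned with the tool's x. Now descend by 90 mm with a 3 mm shift, then close.

```bash
python3 -m crank '[[0,-2,25,0,0,0,1],[0,-3,50,0,0,0,1],[0,-3,70,0,0,0,1],[0,-3,85,0,0,0,1],[0,-3,90,0,0,0,1]]'
python3 -m crank '[[0,0,0,0,0,0,0.2],[0,0,0,0,0,0,-0.3],[0,0,0,0,0,0,-1],[0,0,0,0,0,0,-1],[0,0,0,0,0,0,-1]]' 30
python3 -m crank '[[0,0,0,0,0,0,-1],[0,0,0,0,0,0,-1],[0,0,0,0,0,0,-1],[0,0,0,0,0,0,-1],[0,0,0,0,0,0,-1]]' 30
python3 -c "
from plant import env
s=env.sense();print(s['ft_force'],s['wrist_torque'],s['orientation'],s['width']*85)"
```

```text
time: 4.02
tcp_pos: [0.6123, 0.0549, 0.0893]
orientation: [3.14, -0.003, -2.593]
ft_force: [0.2, 0.5, -0.1]
width: 0.998
grasp_force: 0.0
time: 4.43
tcp_pos: [0.6137, 0.0544, 0.0922]
orientation: [-3.141, 0.001, -2.591]
ft_force: [0.2, -0.3, 0.0]
width: 0.299
grasp_force: 0.0
time: 4.85
tcp_pos: [0.6137, 0.0543, 0.092]
orientation: [-3.141, 0.001, -2.591]
ft_force: [-0.6, 0.3, 5.6]
width: 0.158
grasp_force: 30.3
[-0.58167657  0.29063916  5.6217402 ] [0.00494101 0.10053184 0.00792729] [-3.14078524e+00  9.93344118e-04 -2.59112915e+00] 13.452947271610535
```

Gripped at 13.5 mm, which fits the 14 mm bar. Now turn the lid clockwise by about 50° of the estimated 56°, then look.

```bash
python3 -m crank '[[0,0,0,0,0,5,-1],[0,0,0,0,0,10,-1],[0,0,0,0,0,15,-1],[0,0,0,0,0,20,-1],[0,0,0,0,0,25,-1]]' 60
python3 -m crank '[[0,0,0,0,0,5,-1],[0,0,0,0,0,10,-1],[0,0,0,0,0,15,-1],[0,0,0,0,0,20,-1],[0,0,0,0,0,25,-1]]'
python3 - <<'E'
from plant import env
from h import *
s=env.sense(); im=env.snapshot("wrist"); c=cam(im,s)
print(s["tcp_pos"],s["orientation"],s["ft_force"],s["wrist_torque"],s["width"])
sd=env.snapshot("scene")["pixels"][185:255,260:350,::-1]
w=cv2.resize(im["pixels"][:,:,::-1],(560,420)); sd=cv2.resize(sd,(240,187),interpolation=cv2.INTER_CUBIC)
g=np.zeros((420,800,3),np.uint8); g[:,:560]=w; g[:187,560:]=sd
cv2.imwrite("pics/w5.png",g)
E
```

```text
time: 5.27
tcp_pos: [0.6138, 0.0544, 0.0921]
orientation: [-3.141, 0.002, -3.031]
ft_force: [-1.4, 0.6, 5.4]
width: 0.151
grasp_force: 59.4
time: 5.68
tcp_pos: [0.6139, 0.0543, 0.0921]
orientation: [3.141, 0.002, 2.815]
ft_force: [-0.5, -0.0, 6.9]
width: 0.155
grasp_force: 59.5
[0.61387331 0.05432135 0.09207012] [3.14127423e+00 1.60788171e-03 2.81536382e+00] [-0.53762465 -0.03119549  6.85678568] [-0.01519798  0.06516875  0.17225036] 0.1550032639956094
```

View pics/w5.png

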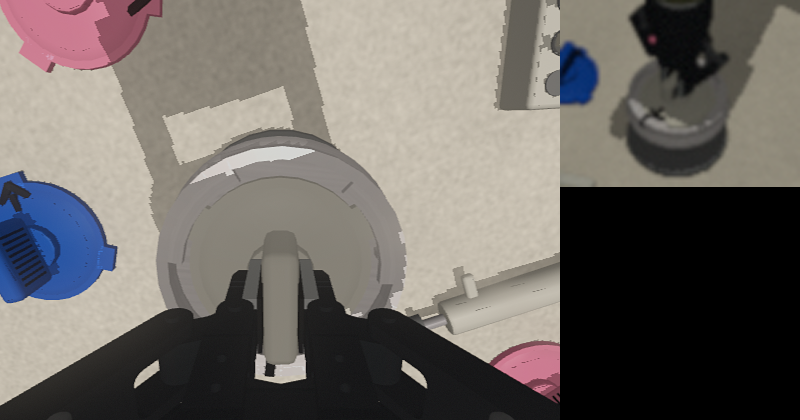

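The wrist picture shows the line at about (col 270, row 370), just left of the grip bar's centre line (col 280). Compute the remaining angle.

```bash
python3 - <<'E'
from plant import env
from h import *
s=env.sense(); im=env.snapshot("wrist"); c=cam(im,s)
g=im["pixels"].astype(int).sum(2)[362:376,255:300]
print(g[::2,::2])
yaw=np.degrees(s["orientation"][2])
for C in (s["tcp_pos"][:2],[.613,.0555]):
  for q in((364,269),(374,270)):
    d=atz(c,q,.086)[:2]-C; print(np.hypot(*d),np.degrees(np.arctan2(d[1],d[0])), "lid x",yaw+180-360)
E
```

```text
[[472 581 573 570 570 485 281 351 355 361 361 358 358 360 357 355 357 347
  322 428 571 569 570]
 [490 576 574 574 580 499  90  98 127 289 344 391 391 405 391 393 429 537
  590 583 580 578 576]
 [463 569 567 566 504 239  96 101  99  89 479 579 574 587 574 576 578 576
  576 578 578 580 580]
 [463 571 567 566 580 245  95 100  99  87 316 574 576 589 568 568 567 567
  568 568 566 568 568]
 [463 571 566 567 580 157  98 100 100  76 541 570 577 610 565 567 566 568
  567 568 568 568 568]
 [463 570 565 569 518 131  99 100 100  66 589 568 578 577 565 565 566 567
  566 568 569 568 568]
 [471 569 564 567 515  66  91 100 100 118 506 569 566 575 564 565 566 565
  565 567 568 569 568]]
0.05135080022008867 -25.424838764329337 lid x -18.63466599479574
0.05744791917551224 -24.23618438463407 lid x -18.63466599479574
0.052611543197616205 -26.16197122464583 lid x -18.63466599479574
0.0586942042947031 -24.922223645536274 lid x -18.63466599479574
```

Line at about −25° and lid at −18.6°, so turn 6° more and settle.

```bash
python3 -m crank '[[0,0,0,0,0,3,-1],[0,0,0,0,0,6,-1],[0,0,0,0,0,6,-1],[0,0,0,0,0,6,-1],[0,0,0,0,0,6,-1]]' 80
python3 - <<'E'
from plant import env
from h import *
s=env.sense(); im=env.snapshot("wrist"); c=cam(im,s)
print(s["orientation"],s["ft_force"],s["wrist_torque"])
row=im["pixels"].astype(int).sum(2)[366:376,250:305]
for r in (0,4,9): print(np.where(row[r]<200)[0]+250)
cv2.imwrite("pics/w6.png",cv2.resize(im["pixels"][220:400,190:370,::-1],(600,600)))
E
```

```text
time: 6.25
tcp_pos: [0.6139, 0.0543, 0.0921]
orientation: [3.141, 0.002, 2.714]
ft_force: [-0.2, 0.2, 6.0]
width: 0.147
grasp_force: 78.6
[3.14097622e+00 1.63118900e-03 2.71438707e+00] [-0.15699106  0.15636922  5.97168618] [ 0.0319234   0.08058127 -0.14945328]
[250 251 252 253 254 276 277 278 279 280 281 282 283 284]
[250 251 252 253 254 276 277 278 279 280 281 282 283 284]
[250 251 252 253 254 276 277 278 279 280 281 282 283 284]
```

View pics/w6.png

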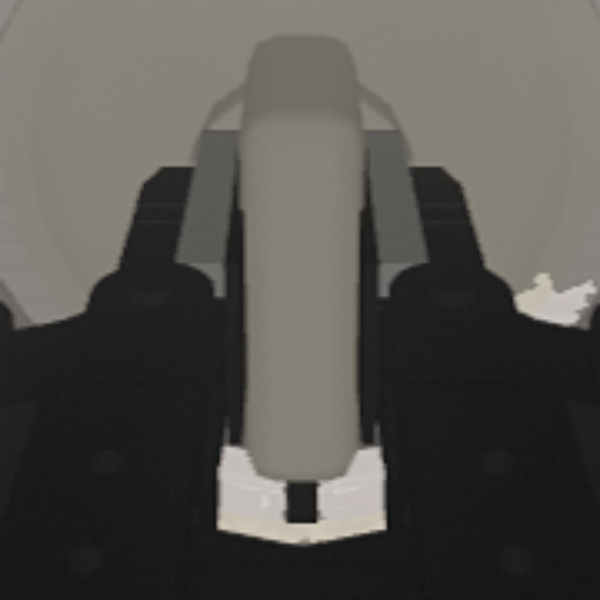

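The line now sits centred under the grip bar (col 280). Lift straight up gently.

```bash
python3 -m crank '[[0,0,-2,0,0,0,-1],[0,0,-4,0,0,0,-1],[0,0,-8,0,0,0,-1],[0,0,-12,0,0,0,-1],[0,0,-16,0,0,0,-1]]' 100
python3 -m crank '[[0,0,-5,0,0,0,-1],[0,0,-11,0,0,0,-1],[0,0,-18,0,0,0,-1],[0,0,-25,0,0,0,-1],[0,0,-32,0,0,0,-1]]'
python3 -m crank '[[0,0,-8,0,0,0,-1],[0,0,-16,0,0,0,-1],[0,0,-24,0,0,0,-1],[0,0,-32,0,0,0,-1],[0,0,-40,0,0,0,-1]]'
python3 -m crank '[[0,0,-6,0,0,0,-1],[0,0,-10,0,0,0,-1],[0,0,-13,0,0,0,-1],[0,0,-13,0,0,0,-1],[0,0,-13,0,0,0,-1]]'
python3 - <<'E'
from plant import env
from h import *
s=env.sense();print(s["orientation"],s["ft_force"],s["wrist_torque"])
a=env.snapshot("scene")["pixels"][130:270,240:380,::-1];b=env.snapshot("side")["pixels"][160:300,200:340,::-1];w=env.snapshot("wrist")["pixels"][220:400,190:370,::-1]
cv2.imwrite("pics/l1.png",np.hstack([cv2.resize(x,(266,266)) for x in(a,b,w)]))
E
```

```text
time: 6.72
tcp_pos: [0.613, 0.0544, 0.1071]
orientation: [-3.141, -0.001, 2.715]
ft_force: [0.5, -0.3, -5.8]
width: 0.145
grasp_force: 97.4
time: 7.13
tcp_pos: [0.6134, 0.0543, 0.1402]
orientation: [3.141, 0.0, 2.715]
ft_force: [0.0, -0.4, -4.8]
width: 0.147
grasp_force: 97.4
time: 7.55
tcp_pos: [0.6134, 0.0543, 0.1802]
orientation: [3.142, 0.0, 2.715]
ft_force: [-0.1, 0.8, -5.1]
width: 0.142
grasp_force: 97.5
time: 7.97
tcp_pos: [0.6133, 0.0544, 0.1921]
orientation: [-3.141, -0.0, 2.715]
ft_force: [0.6, -0.5, -5.3]
width: 0.141
grasp_force: 97.4
[-3.14148928e+00 -4.62311985e-04  2.71470085e+00] [ 0.64816482 -0.45759635 -5.33904715] [ 0.01396156  0.04191947 -0.01057735]
```

View pics/l1.png

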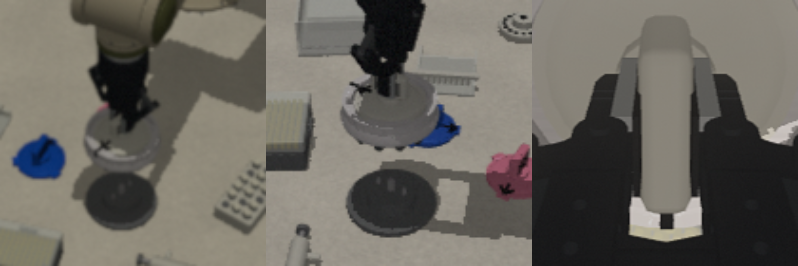

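The rotor hangs level above the stand, the line is still under the grip, and the load of 5.3 N matches rotor plus lid. Hold for over 2 s, then hand in.

```bash
for i in 1 2 3 4 5 6 7; do python3 -m crank '[[0,0,0,0,0,0,-1],[0,0,0,0,0,0,-1],[0,0,0,0,0,0,-1],[0,0,0,0,0,0,-1],[0,0,0,0,0,0,-1]]' | tr '\n' ' '; echo; done
python3 -c "
from plant import env
print(env.sign_off())"
```

```text
time: 8.53 tcp_pos: [0.6134, 0.0543, 0.1923] orientation: [-3.142, -0.0, 2.715] ft_force: [-0.6, 0.4, -5.0] width: 0.146 grasp_force: 97.4 
time: 8.95 tcp_pos: [0.6134, 0.0543, 0.1923] orientation: [-3.142, -0.0, 2.715] ft_force: [0.4, 0.5, -5.3] width: 0.146 grasp_force: 97.4 
time: 9.37 tcp_pos: [0.6134, 0.0544, 0.1923] orientation: [3.142, 0.0, 2.715] ft_force: [0.4, -0.6, -5.0] width: 0.147 grasp_force: 97.4 
time: 9.78 tcp_pos: [0.6134, 0.0544, 0.1923] orientation: [-3.142, 0.0, 2.715] ft_force: [-1.4, 0.4, -5.3] width: 0.144 grasp_force: 97.4 
time: 10.2 tcp_pos: [0.6134, 0.0544, 0.1923] orientation: [-3.142, 0.0, 2.715] ft_force: [-0.2, -0.1, -5.6] width: 0.147 grasp_force: 97.4 
time: 10.62 tcp_pos: [0.6134, 0.0543, 0.1923] orientation: [-3.142, -0.0, 2.715] ft_force: [-0.1, 0.1, -4.3] width: 0.149 grasp_force: 97.4 
time: 11.03 tcp_pos: [0.6134, 0.0543, 0.1923] orientation: [-3.142, -0.0, 2.715] ft_force: [-0.2, 0.4, -5.3] width: 0.148 grasp_force: 97.4 
the job is handed in; nothing more can be done
None
```

I turned the lid until its arrow met the lock line and lifted the rotor about 10 cm straight up. I held it level and still there for about 3 s, then handed the job in with the gripper still holding it (the hand-in call returned no verdict).

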